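Open the curing box and seat the dental cast in its carrier

TASK

Open the hinged lid of the small white curing box all the way and ease it back onto its stop, holding it all the way, never letting it fall or bang open or shut. Then take the dental cast whose base has two cut-off front corners and set it, teeth up, fully home, flat and square in the matching pocket inside the box; the lid must still be resting open when you finish. Leave everything else on the bench where it is.

Things in the scene. Friction and masses are not known exactly. Their poses are not given: they have to be found in the camera images.
- curing_box: White open-topped box fixed to the bench, 150 (x) x 200 (y) x 90 mm high, walls 6 mm, with a grey carrier plate inside whose top is 45 mm above the bench. Origin at the centre of its underside; -x is its front, +x its hinge side. It stands on either the left or the right half of the bench, turned a little.
- pocket (a point): Centre of the floor of the pocket in the carrier, 33 mm above the bench; axes as the box. The pocket is 12 mm deep and has the outline of the cast's base with 1.2 mm clearance on each side; its two cut-off corners are at its -x end (the front of the box).
- lid (a joint): Angle of the lid, 0 shut; it rests on its stop when fully open at 1.92 rad (110 degrees). The lid (0.35 kg, grey frame with a clear window, 10 mm thick, 150 x 200 mm) has a nearly free hinge: let go before it has passed upright it falls shut, and beyond it falls back to the stop.
- lid_hinge (a point): Centre of the hinge line, at the far (+x) upper edge of the box, 90 mm above the bench. The hinge line runs along the y axis of the box.
- lip (a point): Middle of the front edge of the lid's grip lip: a flat flange in the lid's plane, 110 mm wide (y), 8 mm thick, standing out 40 mm in front of box and lid, free space above and below. This edge is 190 mm from the hinge line; shut, it is level, its mid-thickness 95 mm above the bench. Axes turn with the lid: -x from hinge to lip, z out of the lid's outer face.
- cast: White dental cast, 0.16 kg: a flat-bottomed base 64 mm long (x), 56 mm wide (y), 30 mm high, its two corners at the -x end cut off by 18 mm at 45 degrees, a 9 mm high horseshoe of teeth on top. Origin at the centre of its underside. Lies on the mat; it belongs in the pocket with its axes as the pocket's.
- square_cast: Another white dental cast with an uncut rectangular base 66 x 68 x 24 mm, with teeth; origin at the centre of its underside. Lies on the same mat, about 130 mm from the other; leave it alone.
- mat: Black rubber mat fixed to the bench, 240 (x) x 160 (y) x 3 mm, origin at the centre of its underside. The casts lie on it.
- spatula: Spatula 190 mm long lying along x on the bench between the box and the mat; origin under it. Leave alone.
- bowl: Rubber mixing bowl, 110 mm across, 65 mm high, standing at the back; origin at the centre of its underside. Leave alone.
- jar: Low white jar, 60 mm across, 75 mm high, origin at the centre of its underside. Leave alone.
- cup: Clear cup, 72 mm across, 85 mm high, origin at the centre of its underside. Leave alone.
- bottle: White bottle, 64 mm across, 170 mm high, origin at the centre of its underside. Leave alone.
- wax_box: Cardboard box 90 x 60 x 30 mm, origin at the centre of its underside. Leave alone.
Mind the look-alikes: they are no part of the job. Leave any purple look-alike of the cast alone.

How it is judged:
By the outcome, as a careful person would: the job done as asked, in the order asked, and still so for the second after the job is handed in, with the robot touching nothing.
It also fails if it takes over 67 s, if anything falls off the work surface, if the arm or the gripper's body presses on something with over 40 N, if the wrist force passes 120 N, or if a joint passes its speed limit or range.

ROBOT

A 6-joint arm with a two-finger parallel gripper is mounted at the origin on the work surface. World frame = base frame: x ahead of the robot, y to its left, z up, the work surface at z = 0. Lengths are in m, angles in rad, forces in N, time in s.
With the tool pointing down it reaches from about 0.3 to 0.875 m from the base axis. Payload 6.4 kg.
Tool frame: the origin (TCP) lies at the very end of the fingers, on their centre line; the grasp point (between the pads) lies 19 mm behind it; z points along the fingers, y is the line along which they close (so a half turn about z gives the same grasp; the last joint's range is limited). The gripper opens to 85 mm and grips with 20 to 120 N. Pads are 22 mm wide; open, the fingers measure 114 mm over their backs; the gripper's body (76 mm by 85 mm) begins 54 mm behind the grasp point. The pads swing forward as they close: fully open they stand 13 mm farther back than shut.
Start: joints at [-1.459, 0.181, 1.607, -0, 1.354, -0.206], TCP at [0.18, -0.546, 0.231] pointing down, gripper open.
Joint ranges: [-2.99, 2.99], [-0.89, 2.07], [0.3, 2.58], [-1.14, 4.28], [0, 2.63], [-3.12, 3.12]. Speed limits (rad/s): [2.57, 2.57, 3.01, 3.14, 3.14, 3.14].

INTERFACE

Orientations are given as a unit quaternion [w, x, y, z].
In Python, from bench import ctrl, camera, calibration, order, outline_of gives the robot as it stands.
- The arm moves only by the tool move_arm, never from a script. Its argument "series" is a list that holds one entry, the list of rows, each a list of 5 numbers: the opening, from 0 (shut) to 1 (fully open), then the shift along the tool's x, y, z in mm, then the turn about the tool's z in rad. A call has exactly 10 rows; each row is the pose to reach, as a shift and turn from the pose commanded when the call began, along the tool's axes at that moment; what a row does not reach only later rows make up. A row lasts 1/12 s, in which the tool goes at most 41.7 mm and 7.16 degrees, less where a joint would pass 70% of its speed; a pose out of reach is approached as far as the arm can. A call with a gripper value outside its range is refused whole. The fingers move at their own pace and stop on an object; the grip force is fixed at half the most. Time passes only in rows, so rows that repeat a pose let the fingers close, or fill a call up. It gives the time, the measured TCP pose, the force, the opening and the grip force at its end, in the units of the state.
- ctrl.get_obs(): the state, without advancing time (a new reading comes with each control period).
- camera(name): name is "scene" or "top" or "wrist"; returns (picture, depth): 420x560x3 uint8, blue, green, red; 420x560 float32, m along the optical axis (not along the pixel's ray), 0 where there is no reading.
- calibration(name): a dict with "intrinsics" (3x3 intrinsics, pixels), "rvec" (rotation vector, rad) and "tvec" (3), from world to camera coordinates, as OpenCV has them. Camera axes: x right, y down, z forward; pixel columns grow to the right and rows downward; lengths in m; the calibration is good to about 2 mm. A picture is of the moment at which its call begins: read the wrist's pose just before it. calibration takes no time and is no camera call; for the wrist camera it gives the pose at the moment of the call.
- order.hand_in(): hands the job in; it is judged then, once.
Trained networks look in the newest picture that a camera, given by its name, has taken for a name from the list of things; names that differ only in an ending like _2 or _b are one class to them, and where a whole thing is asked for, a point or a joint stands for the part that bears it (a point fixed in the world has none). Each returns a list of dicts, best first, with "conf" (0 to 1); they miss things now and then, are a little off and sometimes report something else, mostly with a low value. They report only what shows in the picture. A call takes as long as a camera call. They do not tell look-alikes from the thing itself.
- outline_of(target, camera): "region" (420x560 bool, what is visible of it) and "bbox" ([centre column, centre row, width, height] in pixels, round what is visible of it).
The state is a dict: "time_s": time; "q": joint angles; "dq": joint speeds; "joint_efforts": joint torques, N m; "eef_pos": TCP position; "eef_rot": TCP orientation; "wrist_force": force on the tool from outside, world axes, zero at the start; "torque": the same for the moment, N m; "opening": opening from 0.0 (shut) to 1.0 (fully open); "grasp_force": force on a finger pad.
Only numpy, scipy, OpenCV 4.12 (cv2) and the standard library are available. Lean on these libraries where they do the work, as an engineer would, in place of code of your own. Each camera call takes 0.05 s, during which the arm holds its last target. There are 200 camera calls.

## Working session

There is one attempt and no reset: what is moved stays moved. The work goes in short steps, Python scripts to look and compute and a tool call to move; the robot and the scene stay as the last step left them, time stands still between calls to the robot, and variables do not carry over. Pictures are saved under pics/ and viewed, at most 10 in all, crops included, and the job is handed in when it is done.

Besides the shell and the picture viewer there is one more tool, called after ">>>" as name(argument=value, ...), one argument or row to a line, values as JSON. move_arm: Moves the arm, as the interface text tells. Its arguments: {"type":"object","properties":{"series":{"type":"array","items":{"type":"array","items":{"type":"array","items":{"type":"number"}}}}},"required":["series"]}

```bash
ls; mkdir -p pics
cat > h.py <<'E'
import numpy as np, cv2
from bench import ctrl,camera,calibration,order,outline_of
from scipy.spatial.transform import Rotation as R
def cal(n):
    c=calibration(n); return np.array(c["intrinsics"]),cv2.Rodrigues(np.array(c["rvec"],float))[0],np.array(c["tvec"],float).ravel()
def cloud(d,c):
    K,Rm,t=c; v,u=np.mgrid[:d.shape[0],:d.shape[1]]
    P=np.stack([(u-K[0,2])/K[0,0]*d,(v-K[1,2])/K[1,1]*d,d],-1)
    return (P-t)@Rm
E
python3 - <<'E'
from h import *
o=ctrl.get_obs(); print(o)
for n in("top","scene"):
    im,d=camera(n); cv2.imwrite(f"pics/{n}0.png",im); c=cal(n); P=cloud(d,c); np.savez(f"{n}0.npz",im=im,d=d,P=P)
    print(n,-c[1].T@c[2])
    for t in("curing_box","lid","cast","square_cast","mat"):
        for r in outline_of(t,n)[:3]:
            m=r["region"]&(d>0); print(t,round(r["conf"],2),np.round(r["bbox"]),np.round(np.median(P[m],0),3) if m.any() else None)
E
```

```text
pics
{'time_s': 0.0, 'q': array([-1.45932281e+00,  1.81545020e-01,  1.60802941e+00, -2.12906391e-05,
        1.35379638e+00, -2.06291736e-01]), 'dq': array([ 0.00171115,  0.00089937,  0.00023829, -0.00171349, -0.00042296,
       -0.00076053]), 'joint_efforts': array([-2.88414658e-04, -4.44879699e+01, -3.51336086e+01, -2.70199325e-04,
        9.08541289e-03,  5.32131548e-05]), 'eef_pos': array([ 0.17960619, -0.54563581,  0.23037157]), 'eef_rot': array([-8.88575584e-04,  9.87403930e-01,  1.58217217e-01,  3.17528532e-05]), 'wrist_force': array([ 0.41531319,  0.17726566, -0.33070029]), 'torque': array([-0.01664527,  0.02195272, -0.00393689]), 'grasp_force': 0.0, 'opening': 0.99912911029845}
top [ 0.40278809 -0.00959327  1.57413809]
curing_box 0.64 [224. 202.  72.  71.] [0.521 0.174 0.098]
curing_box 0.58 [279. 127.  36.  32.] [0.767 0.001 0.025]
lid 0.96 [224. 205.  71.  68.] [0.521 0.174 0.098]
lid 0.35 [222. 205.  71.  71.] [0.522 0.171 0.098]
cast 0.83 [333. 273.  22.  23.] [ 0.3   -0.168  0.03 ]
cast 0.73 [327. 142.  25.  22.] [ 0.715 -0.156  0.03 ]
cast 0.67 [389. 165.  25.  26.] [ 0.65  -0.337  0.03 ]
square_cast 0.63 [342. 223.  20.  19.] [ 0.464 -0.196  0.027]
mat 0.78 [339. 205.  53.  76.] [ 0.527 -0.169  0.002]
mat 0.32 [416. 251.  28.  21.] [ 0.373 -0.413  0.071]
mat 0.18 [225. 203.  71.  67.] [0.521 0.173 0.098]
scene [1.44999639 0.25785296 0.73049053]
curing_box 0.78 [346. 232.  88.  74.] [0.593 0.178 0.096]
lid 0.77 [347. 217.  90.  51.] [0.534 0.178 0.099]
cast 0.94 [209. 259.  25.  26.] [ 0.729 -0.151  0.029]
cast 0.72 [210. 227.  27.  20.] [ 0.606 -0.198  0.031]
cast 0.72 [256. 180.  23.  15.] [ 0.315 -0.163  0.028]
square_cast 0.57 [233. 206.  24.  18.] [ 0.476 -0.189  0.026]
mat 0.83 [222. 223.  79.  54.] [ 0.542 -0.153  0.003]
```

Run:
```python
from h import *
z=np.load("top0.npz"); im=z["im"]
c=im[110:300,170:430]; cv2.imwrite("pics/t1.png",cv2.resize(c,None,fx=3,fy=3,interpolation=cv2.INTER_CUBIC))
# lid plane pixels: footprint
P=z["P"]; m=(P[...,2]>.085)&(P[...,2]<.12)&(P[...,1]>.02)&(P[...,1]<.33)&(P[...,0]>.3)&(P[...,0]<.7)
n,l,s,ce=cv2.connectedComponentsWithStats(m.astype(np.uint8)); k=1+np.argmax(s[1:,4]);q=P[l==k]
r=cv2.minAreaRect((q[:,:2]*1000).astype(np.float32)); print(r,cv2.boxPoints(r),np.percentile(q[:,2],[5,50,95]))
```

```text
((522.4756469726562, 172.9727325439453), (201.18194580078125, 209.83349609375), 83.41627502441406) [[406.71753  85.07434]
 [615.16724  61.0159 ]
 [638.23376 260.87112]
 [429.78406 284.92957]] [0.09154875 0.09779088 0.1036959 ]
```

View pics/t1.png

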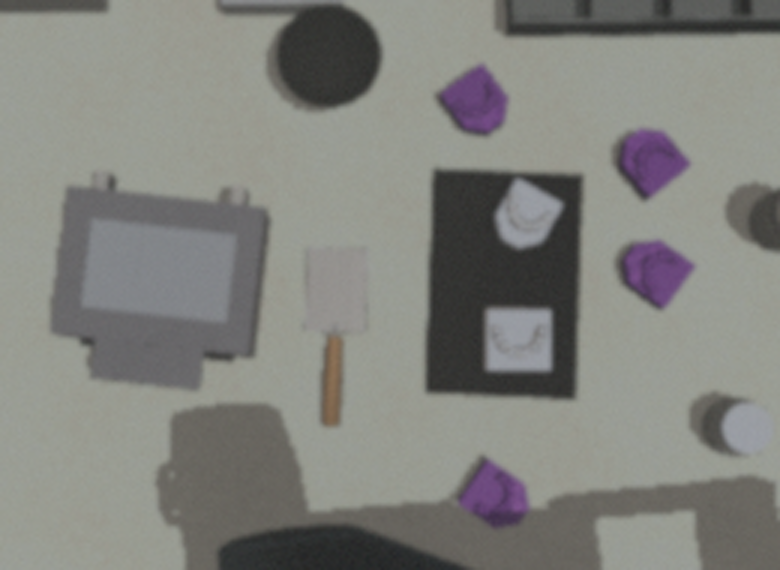

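View pics/scene0.png

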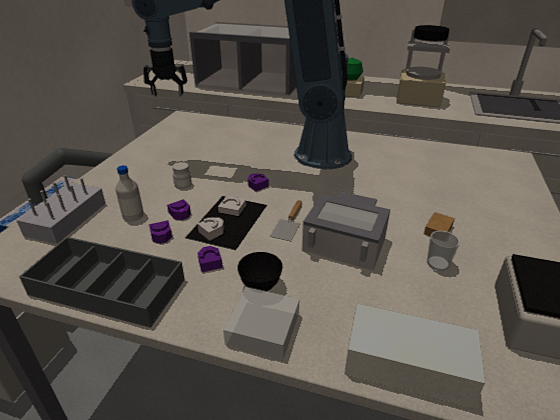

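The closed box is at top-crop (160,275) with its lip toward the robot. The white cut-corner cast is at (528,213) and the square one at (518,340). Next I'll work out the wrist camera offset and the move to look at the cast.

```bash
cat >> h.py <<'E'
def tool():
    o=ctrl.get_obs(); w,x,y,z=o["eef_rot"]; return np.array(o["eef_pos"]),R.from_quat([x,y,z,w]).as_matrix(),o
def to(p,yaw=None):
    """shift in tool mm to world p, turn so that tool y has world yaw (deg)"""
    t,M,o=tool(); s=M.T@(np.array(p)-t)*1000; y=np.degrees(np.arctan2(M[1,1],M[0,1]))
    print("shift",np.round(s,1),"tooly",round(y,2), "turn",None if yaw is None else round(np.radians(-((yaw-y+180)%360-180)),3))
E
python3 - <<'E'
from h import *
t,M,o=tool();K,Rm,tv=cal("wrist");c=-Rm.T@tv
print("cam in tool",M.T@(c-t),"axes in tool\n",(M.T@Rm.T).round(3),K)
P=np.load("top0.npz")["P"]; m=(P[...,2]>.02)&(abs(P[...,0]-.61)<.06)&(abs(P[...,1]+.2)<.06); q=P[m]; print(m.sum(),q.mean(0),q.min(0),q.max(0))
to([.61,-.2,.25],0)
E
```

```text
cam in tool [ 7.59019926e-02 -1.36968468e-04 -1.41891813e-01] axes in tool
 [[-0.    -0.955 -0.298]
 [ 1.    -0.    -0.001]
 [ 0.001 -0.298  0.955]] [[352.46224729   0.         284.8774152 ]
 [  0.         352.46224729 211.10481199]
 [  0.           0.           1.        ]]
341 [ 0.59329045 -0.20550521  0.03359976] [ 0.56175875 -0.2435646   0.02058016] [ 0.63192689 -0.17394714  0.04622915]
shift [ 516.9 -194.4  -18.7] tooly -71.79 turn -1.253
```

>>> move_arm(
  series=[
    [[1, 40, -15, 2, -0.12], [1, 80, -31, 5, -0.24], [1, 120, -46, 7, -0.36], [1, 160, -62, 10, -0.48], [1, 198, -77, 12, -0.6], [1, 237, -92, 14, -0.72], [1, 276, -107, 17, -0.84], [1, 315, -121, 20, -0.96], [1, 354, -136, 24, -1.08], [1, 392, -151, 30, -1.2]],
  ],
)

```text
time_s: 1.43
eef_pos: [0.5031, -0.2819, 0.2025]
eef_rot: [0.001, 0.724, 0.69, 0.0]
wrist_force: [0.1, -0.9, -0.1]
opening: 1.002
grasp_force: 0.0
```

Run:
```python
from h import *
print(tool()[2]["time_s"],tool()[0]); to([.595,-.207,.2],0)
```

```text
1.4333 [ 0.50306334 -0.28191364  0.20252019]
shift [79.2 88.3  2.5] tooly -2.69 turn -0.047
```

>>> move_arm(
  series=[
    [[1, 25, 28, 0, 0], [1, 52, 58, 0, 0], [1, 75, 85, 0, 0], [1, 79, 88, 0, 0], [1, 79, 88, 0, 0], [1, 79, 88, 0, 0], [1, 79, 88, 0, 0], [1, 79, 88, 0, 0], [1, 79, 88, 0, 0], [1, 79, 88, 0, 0]],
  ],
)

```text
time_s: 2.27
eef_pos: [0.5928, -0.21, 0.2022]
eef_rot: [0.0, 0.726, 0.688, 0.0]
wrist_force: [0.3, 0.4, 0.4]
opening: 0.997
grasp_force: 0.0
```

```bash
cat >> h.py <<'E'
def look(name):
    c=cal("wrist"); im,d=camera("wrist"); P=cloud(d,c); np.savez(name+".npz",im=im,d=d,P=P,K=c[0],R=c[1],t=c[2]); cv2.imwrite(f"pics/{name}.png",im); return im,d,P,c
E
python3 - <<'E'
from h import *
print(tool()[0]); im,d,P,c=look("cast1")
for r in outline_of("cast","wrist")[:3]:
    m=r["region"]&(d>0); print(round(r["conf"],2),np.round(r["bbox"]),np.median(P[m],0).round(3))
m=(P[...,2]>.025)&(P[...,2]<.05)&(np.hypot(P[...,0]-.595,P[...,1]+.207)<.06)
q=(P[m][:,:2]*1000).astype(np.float32); print(len(q),np.percentile(P[m][:,2],[10,50,90])); h=cv2.convexHull(q); print(cv2.approxPolyDP(h,5,True).reshape(-1,2),cv2.minAreaRect(q))
E
```

```text
[ 0.59280184 -0.21002317  0.20216556]
0.96 [233. 309.  68.  78.] [ 0.535 -0.331  0.029]
0.91 [ 10. 162.  20.  48.] [ 0.33  -0.17   0.007]
0.83 [345. 305.  76.  80.] [ 0.647 -0.329  0.029]
3951 [0.03145987 0.03255972 0.04101069]
[[ 630.23114 -195.39568]
 [ 591.1312  -172.29994]
 [ 567.85895 -178.3374 ]
 [ 557.2283  -196.86443]
 [ 564.39343 -221.3369 ]
 [ 602.04895 -243.07109]] ((589.3056640625, -203.7876739501953), (56.408966064453125, 63.82181167602539), 59.425228118896484)
```

View pics/cast1.png

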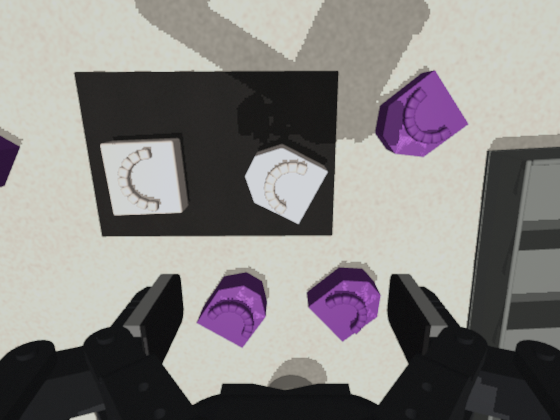

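>>> move_arm(
  series=[
    [[1, 34, -19, -10, -0.12], [1, 70, -39, -20, -0.24], [1, 106, -59, -30, -0.36], [1, 142, -79, -40, -0.48], [1, 178, -99, -48, -0.6], [1, 214, -119, -48, -0.72], [1, 250, -139, -48, -0.84], [1, 286, -159, -48, -0.96], [1, 322, -179, -48, -1.08], [1, 358, -199, -48, -1.2]],
  ],
)

```text
time_s: 3.2
eef_pos: [0.4125, 0.1603, 0.2504]
eef_rot: [0.001, 0.208, 0.978, 0.0]
wrist_force: [1.0, 0.9, 0.3]
opening: 1.0
grasp_force: 0.0
```

Run:
```python
from h import *
print(tool()[0]); to([.38,.19,.25],83.4)
```

```text
[0.41249403 0.1603279  0.25035266]
shift [41.8 13.9  0.3] tooly 66.01 turn -0.303
```

>>> move_arm(
  series=[
    [[1, 20, 20, 0, -0.12], [1, 45, 45, 0, -0.24], [1, 66, 69, 0, -0.3], [1, 66, 69, 0, -0.3], [1, 66, 69, 0, -0.3], [1, 66, 69, 0, -0.3], [1, 66, 69, 0, -0.3], [1, 66, 69, 0, -0.3], [1, 66, 69, 0, -0.3], [1, 66, 69, 0, -0.3]],
  ],
)

```text
time_s: 4.03
eef_pos: [0.3823, 0.2483, 0.25]
eef_rot: [0.0, 0.063, 0.998, -0.0]
wrist_force: [-0.4, 0.1, 0.2]
opening: 1.002
grasp_force: 0.0
```

Run:
```python
from h import *
print(tool()[0]); im,d,P,c=look("lip1")
m=(P[...,2]>.085)&(P[...,2]<.115)&(P[...,0]>.35)&(P[...,0]<.72)&(P[...,1]>.03)&(P[...,1]<.35)
n,l,s,ce=cv2.connectedComponentsWithStats(m.astype(np.uint8)); k=1+np.argmax(s[1:,4]);q=P[l==k]
r=cv2.minAreaRect((q[:,:2]*1000).astype(np.float32)); print(r,np.percentile(q[:,2],[5,50,95]))
a=np.radians(-6.6);ex=np.array([np.cos(a),np.sin(a)]);ey=np.array([-ex[1],ex[0]])
# front edge & frame by x' , side edges by y'
X=q[:,:2]@ex*1000;Y=q[:,:2]@ey*1000
h=cv2.approxPolyDP(cv2.convexHull(np.c_[X,Y].astype(np.float32)),4,True).reshape(-1,2);print("box-rot frame hull\n",h.round(1))
f=X<X.min()+30; print("lip y range",np.percentile(Y[f],[1,99]),"front",[round(np.percentile(X[abs(Y-y)<3],1),1) for y in range(int(Y[f].min())+10,int(Y[f].max())-5,15)])
```

```text
[0.38228445 0.24831708 0.24996531]
((509.6633605957031, 191.4903564453125), (168.4973602294922, 184.37075805664062), 83.0943374633789) [0.09525553 0.09757049 0.09986766]
box-rot frame hull
 [[576.1 189.9]
 [550.9 331.9]
 [433.6 333.3]
 [392.5 286. ]
 [393.2 179.4]
 [527.9 164.3]]
lip y range [180.18068816 286.86820971] front [np.float64(392.4), np.float64(392.6), np.float64(392.9), np.float64(392.7), np.float64(393.0), np.float64(393.0), np.float64(392.8)]
```

View pics/lip1.png

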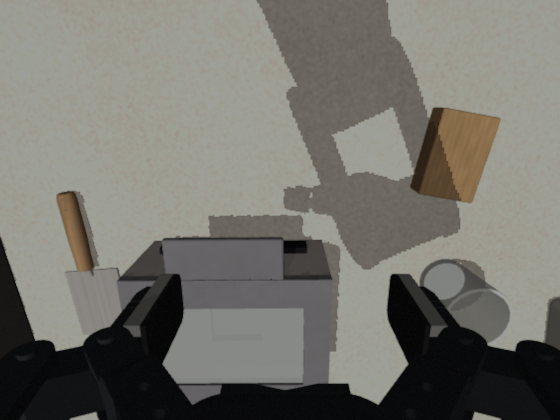

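The lip's front edge is at row 238 (columns 163–283) with free space beside it. Next I lower in front of it, with one finger ahead of the edge and the other outside it.

>>> move_arm(
  series=[
    [[1, 0, 22, 30, 0], [1, 0, 22, 65, 0], [1, 0, 22, 100, 0], [1, -5, 22, 140, 0], [1, -10, 22, 175, 0], [1, -14, 22, 189, 0], [1, -20, 22, 189, 0], [1, -26, 22, 189, 0], [1, -30, 22, 189, 0], [1, -30, 22, 189, 0]],
  ],
)

```text
time_s: 4.92
eef_pos: [0.4158, 0.2675, 0.0625]
eef_rot: [0.001, 0.062, 0.998, 0.001]
wrist_force: [-2.9, -0.0, -1.0]
opening: 0.998
grasp_force: 1.1
```

```bash
cat >> h.py <<'E'
def st():
    t,M,o=tool(); ex=np.array([.9934,-.1149]);ey=np.array([.1149,.9934])
    y=np.degrees(np.arctan2(M[1,1],M[0,1])); f=o["wrist_force"]
    print("t",round(o["time_s"],2),"X,Y,z",(np.array([t[:2]@ex-.3927,t[:2]@ey-.2335,t[2]])*1000).round(1),"yaw",round(y,2),"F",np.round([f[:2]@ex,f[:2]@ey,f[2]],1),"open",round(o["opening"],3),round(o["grasp_force"],1))
E
python3 -c "
from h import *
st()"
```

```text
t 4.92 X,Y,z [-10.4  80.   62.5] yaw 82.85 F [-2.8 -0.4 -1. ] open 0.998 1.1
```

>>> move_arm(
  series=[
    [[1, -2, 0, 0, 0], [1, -4, 0, 0, 0], [1, -4, 0, 0, 0], [1, -4, 0, -3, 0], [1, -4, 0, -6, 0], [1, -4, 0, -9, 0], [1, -4, 0, -12, 0], [1, -4, 0, -12, 0], [1, -4, 0, -12, 0], [1, -4, 0, -12, 0]],
  ],
)

```text
time_s: 5.75
eef_pos: [0.4163, 0.2673, 0.0734]
eef_rot: [-0.002, 0.062, 0.998, 0.0]
wrist_force: [-8.4, 2.9, -0.3]
opening: 0.997
grasp_force: 4.4
```

```bash
cat >> h.py <<'E'
def lid(cam="top"):
    im,d=camera(cam); P=cloud(d,cal(cam)); ex=np.array([.9934,-.1149]);ey=np.array([.1149,.9934])
    X=(P[...,:2]@ex-.3927)*1000;Y=(P[...,:2]@ey-.2335)*1000;Z=P[...,2]*1000
    np.savez("lid.npz",im=im,d=d,P=P)
    m=(abs(Y)<95)&(Z>75)&(X>-20)&(X<270)&(Z<330)
    for y0,y1 in((-95,-60),(-50,-5),(60,95)):
        k=m&(Y>y0)&(Y<y1); 
        if k.sum()>20:
            print((y0,y1),k.sum(),[(x,round(float(np.median(Z[k&(abs(X-x)<8)])),1)) for x in range(0,260,25) if (k&(abs(X-x)<8)).sum()>3])
E
python3 -c "
from h import *
st();lid('top');lid('scene')"
```

```text
t 5.75 X,Y,z [-9.9 79.8 73.4] yaw 82.88 F [-8.7  2.  -0.3] open 0.997 4.4
(-95, -60) 607 [(50, 107.4), (75, 105.3), (100, 103.9), (125, 102.0), (150, 99.2), (175, 100.3), (200, 86.0)]
(-50, -5) 946 [(0, 109.5), (25, 108.3), (50, 108.0), (75, 103.5), (100, 101.2), (125, 100.4), (150, 99.2), (175, 100.2)]
(60, 95) 586 [(50, 107.3), (75, 106.1), (100, 103.5), (125, 102.1), (150, 101.0), (175, 99.9), (200, 85.7)]
(-95, -60) 552 [(50, 108.3), (75, 106.0), (100, 104.0), (125, 102.8), (150, 101.1), (175, 100.6), (200, 86.4)]
(-50, -5) 810 [(0, 109.4), (25, 108.7), (50, 108.0), (75, 104.1), (100, 102.6), (125, 100.7), (150, 99.2), (175, 101.1), (200, 87.2)]
(60, 95) 1424 [(0, 168.3), (25, 270.2), (50, 108.5), (75, 106.1), (100, 104.7), (125, 102.8), (150, 101.9), (175, 101.2), (200, 87.9)]
```

The lid is lifting by friction (lip up about 10 mm at 9 N), so I carry on along the arc.

>>> move_arm(
  series=[
    [[1, -0.5, 0, -9, 0], [1, -2, 0, -19, 0], [1, -4, 0, -28, 0], [1, -6, 0, -38, 0], [1, -9, 0, -47, 0], [1, -12, 0, -57, 0], [1, -16, 0, -66, 0], [1, -20, 0, -75, 0], [1, -25, 0, -84, 0], [1, -25, 0, -84, 0]],
  ],
)

```text
time_s: 6.68
eef_pos: [0.4432, 0.2638, 0.1604]
eef_rot: [0.0, 0.062, 0.998, 0.0]
wrist_force: [-12.2, -0.7, 4.2]
opening: 1.003
grasp_force: 5.7
```

```bash
python3 -c "
from h import *
st();lid('top')"
```

```text
t 6.68 X,Y,z [ 17.2  79.5 160.4] yaw 82.87 F [-12.   -2.1   4.2] open 1.003 5.7
(-95, -60) 560 [(50, 90.1), (75, 169.8), (100, 152.5), (125, 138.3), (150, 123.7), (175, 109.9), (200, 94.0)]
(-50, -5) 854 [(25, 191.5), (50, 181.9), (75, 169.7), (100, 150.5), (125, 136.3), (150, 122.3), (175, 110.7), (200, 98.4)]
(60, 95) 525 [(50, 89.4), (75, 169.3), (100, 154.2), (125, 138.7), (150, 124.7), (175, 109.8), (200, 93.3)]
```

>>> move_arm(
  series=[
    [[1, -6, 0, -11, 0], [1, -14, 0, -22, 0], [1, -22, 0, -32, 0], [1, -31, 0, -41, 0], [1, -41, 0, -50, 0], [1, -52, 0, -58, 0], [1, -63, 0, -65, 0], [1, -74, 0, -71, 0], [1, -83, 0, -76, 0], [1, -83, 0, -76, 0]],
  ],
)

```text
time_s: 7.57
eef_pos: [0.5284, 0.2531, 0.2356]
eef_rot: [0.003, 0.062, 0.998, 0.001]
wrist_force: [-0.5, 0.3, 0.7]
opening: 0.997
grasp_force: 0.3
```

Run:
```python
from h import *
st();lid('scene')
im=np.load("lid.npz")["im"]; cv2.imwrite("pics/s2.png",cv2.resize(im[120:300,230:430],None,fx=3,fy=3))
```

```text
t 7.57 X,Y,z [103.2  78.6 235.6] yaw 82.85 F [-0.6  0.3  0.7] open 0.997 0.3
(-95, -60) 849 [(150, 203.2), (175, 145.7), (200, 99.8)]
(-50, -5) 1365 [(125, 253.5), (150, 200.8), (175, 141.7), (200, 102.5)]
(60, 95) 1096 [(50, 85.5), (125, 325.9), (150, 205.4), (175, 147.5), (200, 99.3)]
```

View pics/s2.png

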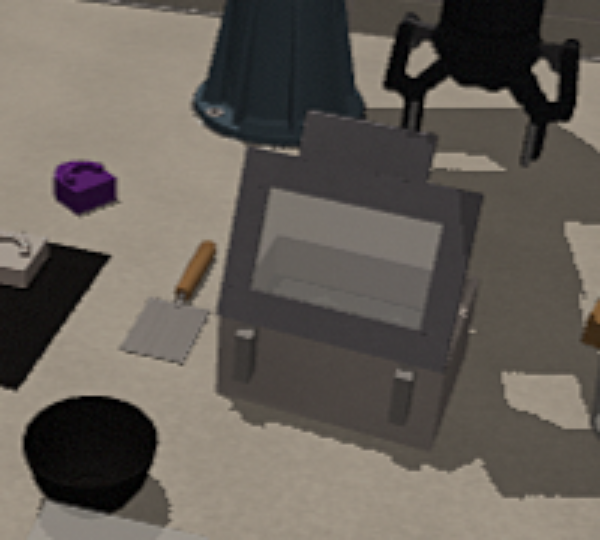

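The lid is at about 66°, resting on the finger behind the lip at (410,120), with the other finger outside at (530,140). I pivot around the pushing finger to bring the other one behind the lip.

>>> move_arm(
  series=[
    [[1, -5, 0, 0, 0.1], [1, -9.5, -1, 0, 0.2], [1, -14, -2, 0, 0.3], [1, -19, -4, 0, 0.4], [1, -24, -6, 0, 0.5], [1, -28, -9, 0, 0.6], [1, -32, -12, 0, 0.7], [1, -36, -15, 0, 0.8], [1, -40, -19, 0, 0.9], [1, -44, -23, 0, 1.0]],
  ],
)

```text
time_s: 8.45
eef_pos: [0.5657, 0.2252, 0.2326]
eef_rot: [-0.0, 0.535, 0.845, -0.0]
wrist_force: [-0.1, 1.3, 0.9]
opening: 1.002
grasp_force: 0.3
```

```bash
python3 -c "
from h import *
st();lid('scene')"
```

```text
t 8.45 X,Y,z [143.4  55.2 232.6] yaw 25.36 F [-0.2  1.3  0.9] open 1.002 0.3
(-95, -60) 852 [(125, 227.9), (150, 199.7), (175, 144.6), (200, 100.1)]
(-50, -5) 1375 [(125, 253.2), (150, 199.7), (175, 141.4), (200, 101.8)]
(60, 95) 1314 [(50, 85.1), (150, 203.2), (175, 151.3), (200, 112.0)]
```

>>> move_arm(
  series=[
    [[1, -4, 1, 0, 0.07], [1, -8, 1.5, 0, 0.14], [1, -12, 1.5, 0, 0.21], [1, -15.5, 1.5, 0, 0.28], [1, -19, 1, 0, 0.35], [1, -23, 0.7, 0, 0.42], [1, -27, 0, 0, 0.49], [1, -31, -1, 0, 0.565], [1, -31, -1, 0, 0.565], [1, -31, -1, 0, 0.565]],
  ],
)

```text
time_s: 9.33
eef_pos: [0.5783, 0.1968, 0.2327]
eef_rot: [-0.0, 0.746, 0.665, -0.0]
wrist_force: [0.6, -0.9, 0.1]
opening: 1.0
grasp_force: 0.2
```

```bash
python3 -c "
from h import *
st();lid('scene')"
```

```text
t 9.33 X,Y,z [159.2  28.4 232.7] yaw -6.56 F [ 0.7 -0.8  0.1] open 1.0 0.2
(-95, -60) 843 [(150, 208.3), (175, 148.6), (200, 99.7)]
(-50, -5) 1370 [(125, 257.6), (150, 207.6), (175, 144.4), (200, 102.4)]
(60, 95) 989 [(50, 85.6), (150, 210.3), (175, 149.8), (200, 100.8)]
```

>>> move_arm(
  series=[
    [[0.92, 0, 0, -1, 0], [0.84, 0, 0, -2, 0], [0.76, 0, 0, -3, 0], [0.68, 0, 0, -4, 0], [0.6, 0, 0, -5, 0], [0.52, 0, 0, -6, 0], [0.45, 0, 0, -7, 0], [0.38, 0, 0, -8, 0], [0.32, 0, 0, -8, 0], [0.32, 0, 0, -8, 0]],
  ],
)

```text
time_s: 10.22
eef_pos: [0.5789, 0.1967, 0.241]
eef_rot: [0.0, 0.748, 0.664, 0.0]
wrist_force: [0.6, 0.6, 0.6]
opening: 0.319
grasp_force: 0.1
```

Run:
```python
from h import *
st();lid('scene')
im=np.load("lid.npz")["im"]; cv2.imwrite("pics/s3.png",cv2.resize(im[100:300,230:430],None,fx=3,fy=3))
```

```text
t 10.22 X,Y,z [159.8  28.4 241. ] yaw -6.76 F [0.6 0.6 0.6] open 0.319 0.1
(-95, -60) 832 [(150, 236.0), (175, 192.2), (200, 106.3)]
(-50, -5) 1351 [(150, 268.2), (175, 189.3), (200, 105.5)]
(60, 95) 971 [(50, 86.6), (150, 236.0), (175, 194.6), (200, 106.9)]
```

View pics/s3.png

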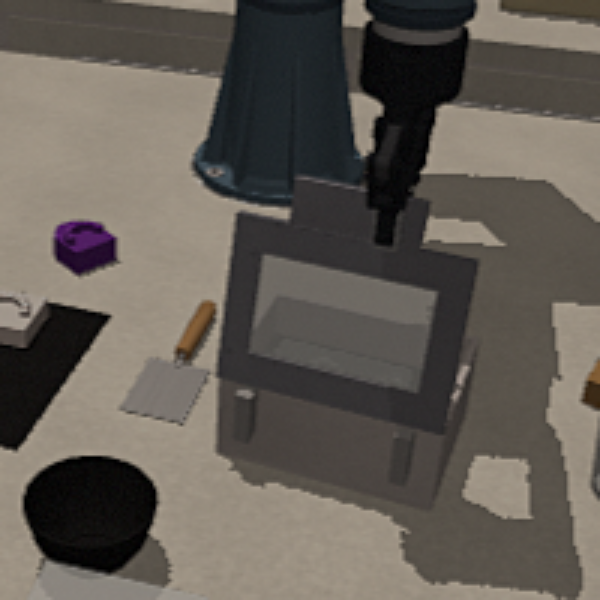

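The lip now sits between the pads at (385,225). I narrow the cage and bring the lid to upright.

>>> move_arm(
  series=[
    [[0.29, 0, 0, -3, 0], [0.26, 0, 0, -6, 0], [0.23, 0, 0, -9, 0], [0.2, 0, 0, -12, 0], [0.2, 0, 3, -14, 0], [0.2, 0, 7, -16, 0], [0.2, 0, 11, -17, 0], [0.2, 0, 15, -18, 0], [0.2, 0, 19, -18, 0], [0.2, 0, 19, -18, 0]],
  ],
)

```text
time_s: 11.1
eef_pos: [0.5985, 0.1942, 0.2588]
eef_rot: [0.0, 0.748, 0.664, 0.0]
wrist_force: [-0.9, -0.1, -0.2]
opening: 0.2
grasp_force: 0.0
```

```bash
python3 -c "
from h import *
st();lid('scene')"
```

```text
t 11.1 X,Y,z [179.5  28.2 258.8] yaw -6.78 F [-0.8 -0.2 -0.2] open 0.2 0.0
(-95, -60) 795 [(175, 240.2), (200, 122.3)]
(-50, -5) 1290 [(175, 266.7), (200, 118.6)]
(60, 95) 938 [(50, 85.5), (175, 239.9), (200, 127.5)]
```

>>> move_arm(
  series=[
    [[0.19, 0, 3, 0, 0], [0.18, 0, 6, 0, 0], [0.18, 0, 9, 0, 0], [0.18, 0, 12, 0, 0], [0.18, 0, 15, 0, 0], [0.18, 0, 18, 0, 0], [0.18, 0, 22, 0, 0], [0.18, 0, 26, 0, 0], [0.18, 0, 30, 0, 0], [0.18, 0, 34, 1, 0]],
  ],
)

```text
time_s: 11.98
eef_pos: [0.632, 0.1904, 0.2581]
eef_rot: [0.0, 0.748, 0.664, 0.0]
wrist_force: [-0.2, -0.5, 0.4]
opening: 0.179
grasp_force: 0.1
```

>>> move_arm(
  series=[
    [[0.18, 0, 3, 1, 0], [0.19, 0, 6, 2, 0], [0.19, 0, 9, 2, 0], [0.19, 0, 12, 3, 0], [0.2, 0, 15, 3, 0], [0.2, 0, 18, 4, 0], [0.2, 0, 21, 5, 0], [0.2, 0, 24, 6, 0], [0.2, 0, 26, 7, 0], [0.2, 0, 28, 7, 0]],
  ],
)

```text
time_s: 12.82
eef_pos: [0.6593, 0.1871, 0.2506]
eef_rot: [-0.0, 0.748, 0.664, -0.0]
wrist_force: [-0.2, 0.8, -0.6]
opening: 0.198
grasp_force: 0.2
```

```bash
python3 -c "
from h import *
st();lid('scene')"
```

```text
t 12.82 X,Y,z [240.8  28.2 250.6] yaw -6.76 F [-0.3  0.7 -0.6] open 0.198 0.2
(-95, -60) 624 [(200, 100.8), (225, 184.1)]
(-50, -5) 1003 [(200, 106.7), (225, 183.4), (250, 261.3)]
(60, 95) 747 [(50, 84.1), (200, 100.6), (225, 181.0)]
```

>>> move_arm(
  series=[
    [[0.2, 0, 1.5, 0, 0], [0.2, 0, 3, 1, 0], [0.21, 0, 4.5, 1, 0], [0.22, 0, 6, 2, 0], [0.23, 0, 7.5, 2, 0], [0.24, 0, 9, 3, 0], [0.25, 0, 10.5, 3, 0], [0.26, 0, 12, 4, 0], [0.26, 0, 13.5, 4, 0], [0.26, 0, 15, 4, 0]],
  ],
)

```text
time_s: 13.7
eef_pos: [0.6742, 0.1854, 0.2468]
eef_rot: [-0.0, 0.748, 0.664, -0.0]
wrist_force: [-1.5, 0.4, 0.2]
opening: 0.261
grasp_force: 0.0
```

```bash
python3 -c "
from h import *
st();lid('scene')"
```

```text
t 13.7 X,Y,z [255.7  28.2 246.8] yaw -6.76 F [-1.6  0.2  0.2] open 0.261 0.0
(-95, -60) 567 [(200, 96.0), (225, 161.2), (250, 221.1)]
(-50, -5) 917 [(200, 100.2), (225, 164.2), (250, 227.6)]
(60, 95) 697 [(50, 85.4), (200, 95.9), (225, 158.3), (250, 221.9)]
```

>>> move_arm(
  series=[
    [[0.28, 0, 0, 0, 0], [0.31, 0, 0, 0, 0], [0.34, 0, 0, 0, 0], [0.36, 0, 0, 0, 0], [0.36, 0, 0, -8, 0], [0.36, 0, 0, -18, 0], [0.36, 0, 0, -30, 0], [0.36, 0, -2, -42, 0], [0.36, 0, -4, -52, 0], [0.36, 0, -8, -60, 0]],
  ],
)

```text
time_s: 14.58
eef_pos: [0.6667, 0.1864, 0.3095]
eef_rot: [0.001, 0.748, 0.664, 0.001]
wrist_force: [-0.1, -0.1, -0.6]
opening: 0.359
grasp_force: 0.0
```

>>> move_arm(
  series=[
    [[0.5, 0, -30, 0, 0], [0.6, 0, -60, 0, 0], [0.7, 0, -90, 10, 0], [0.8, 0, -115, 40, 0], [0.9, 0, -135, 70, 0], [1, 0, -135, 90, 0], [1, 0, -135, 90, 0], [1, 0, -135, 90, 0], [1, 0, -135, 90, 0], [1, 0, -135, 90, 0]],
  ],
)

```text
time_s: 15.42
eef_pos: [0.534, 0.2023, 0.2193]
eef_rot: [0.001, 0.748, 0.664, 0.002]
wrist_force: [0.4, -0.3, -0.6]
opening: 0.999
grasp_force: 0.0
```

Run:
```python
from h import *
st(); im,d,P,c=look("box1"); lid('scene')
ex=np.array([.9934,-.1149]);ey=np.array([.1149,.9934])
X=(P[...,:2]@ex-.3927)*1000;Y=(P[...,:2]@ey-.2335)*1000;Z=P[...,2]*1000
ins=(X>45)&(X<185)&(abs(Y)<92)
print(np.histogram(Z[ins&(Z>20)&(Z<60)],bins=np.arange(20,62,3)))
m=(ins&(Z>25)&(Z<39)).astype(np.uint8); n,l,s,_=cv2.connectedComponentsWithStats(m); k=1+np.argmax(s[1:,4]); q=np.c_[X[l==k],Y[l==k]].astype(np.float32)
print(len(q),cv2.minAreaRect(q),cv2.approxPolyDP(cv2.convexHull(q),4,True).reshape(-1,2).round(1))
```

```text
t 15.42 X,Y,z [114.5  28.8 219.3] yaw -6.78 F [ 0.5 -0.3 -0.6] open 0.999 0.0
(-95, -60) 576 [(200, 96.9), (225, 163.0), (250, 221.6)]
(-50, -5) 923 [(200, 101.3), (225, 165.4), (250, 228.1)]
(60, 95) 694 [(50, 85.2), (200, 96.4), (225, 159.5), (250, 222.3)]
(array([    0,     0,     0,  1064,  2381,   110,    97,  7628, 16014,
         247,   241,   247,   247]), array([20, 23, 26, 29, 32, 35, 38, 41, 44, 47, 50, 53, 56, 59]))
3587 ((114.17445373535156, -2.5178909301757812), (56.085357666015625, 66.7251205444336), 89.71276092529297) [[147.5  25.2]
 [ 96.8  25.3]
 [ 81.    9.3]
 [ 81.4 -13.6]
 [ 98.8 -30.1]
 [146.7 -29.8]]
```

View pics/box1.png

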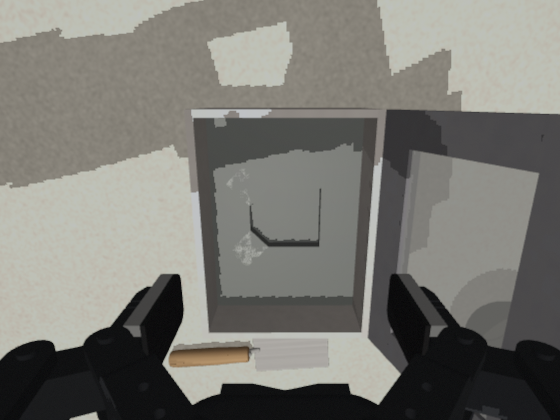

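The lid rests open, and the pocket shows at about (285,217) with its cut corners toward the front. I leave the box sideways and go to the cast.

>>> move_arm(
  series=[
    [[1, -36, -4, 0, -0.1], [1, -74, -6, 0, -0.21], [1, -112, -6, 0, -0.33], [1, -150, -6, 0, -0.45], [1, -188, 0, 0, -0.57], [1, -225, 15, 10, -0.69], [1, -260, 32, 25, -0.81], [1, -295, 52, 42, -0.93], [1, -330, 70, 60, -1.05], [1, -365, 87, 75, -1.155]],
  ],
)

```text
time_s: 16.35
eef_pos: [0.5728, -0.1619, 0.1468]
eef_rot: [0.001, 0.261, 0.965, -0.0]
wrist_force: [0.6, 1.0, 1.2]
opening: 1.001
grasp_force: 0.0
```

```bash
python3 -c "
from h import *
st(); to([.5893,-.2038,.013],59.4)"
```

```text
t 16.35 X,Y,z [ 194.9 -328.5  146.8] yaw 59.74 F [0.5 1.  1.2] open 1.001 0.0
shift [-35.1 -27.9 133.9] tooly 59.74 turn 0.006
```

>>> move_arm(
  series=[
    [[1, -10, -10, 15, 0], [1, -20, -18, 35, 0], [1, -26, -23, 54, 0], [1, -26, -23, 54, 0], [1, -26, -23, 54, 0], [1, -26, -23, 54, 0], [1, -26, -23, 54, 0], [1, -26, -23, 54, 0], [1, -26, -23, 54, 0], [1, -26, -23, 54, 0]],
  ],
)

```text
time_s: 17.18
eef_pos: [0.5828, -0.1923, 0.0936]
eef_rot: [0.001, 0.263, 0.965, -0.0]
wrist_force: [-0.1, -0.3, -0.3]
opening: 0.999
grasp_force: 0.0
```

Run:
```python
from h import *
st(); im,d,P,c=look("cast2")
m=(P[...,2]>.02)&(P[...,2]<.05)&(np.hypot(P[...,0]-.59,P[...,1]+.204)<.05)
q=(P[m][:,:2]*1000).astype(np.float32); r=cv2.minAreaRect(q); print(len(q),r,cv2.approxPolyDP(cv2.convexHull(q),5,True).reshape(-1,2).round(1).tolist())
to([.5893,-.2038,.013],59.4)
```

```text
t 17.18 X,Y,z [ 208.3 -357.5   93.6] yaw 59.45 F [-0.1 -0.3 -0.3] open 0.999 0.0
8050 ((589.7386474609375, -203.7688751220703), (56.110137939453125, 65.18321228027344), 59.496726989746094) [[631.2999877929688, -196.5], [591.0999755859375, -172.60000610351562], [567.0999755859375, -178.60000610351562], [557.0, -196.0], [563.4000244140625, -220.60000610351562], [602.4000244140625, -243.8000030517578]]
shift [-11.5  -6.5  80.3] tooly 59.44 turn 0.001
```

View pics/cast2.png

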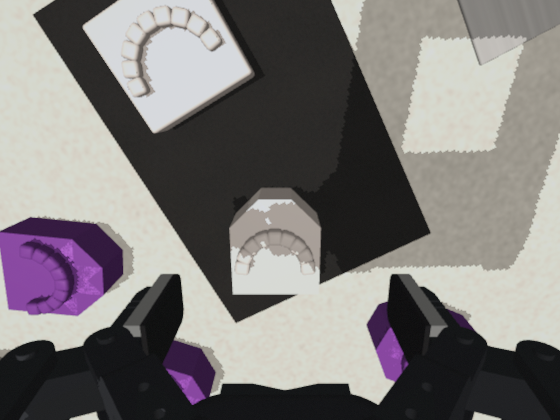

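>>> move_arm(
  series=[
    [[1, -6, -3, 20, 0], [1, -11.5, -6.5, 45, 0], [1, -11.5, -6.5, 65, 0], [1, -11.5, -6.5, 75, 0], [1, -11.5, -6.5, 80, 0], [1, -11.5, -6.5, 80, 0], [1, -11.5, -6.5, 80, 0], [0.85, -11.5, -6.5, 80, 0], [0.75, -11.5, -6.5, 80, 0], [0.7, -11.5, -6.5, 80, 0]],
  ],
)

```text
time_s: 18.07
eef_pos: [0.5897, -0.2043, 0.0138]
eef_rot: [0.001, 0.264, 0.965, -0.0]
wrist_force: [0.8, 0.6, 0.2]
opening: 0.7
grasp_force: 0.0
```

```bash
python3 -c "
from h import *
st(); to([.5895,-.2038,.013],59.4)"
```

```text
t 18.07 X,Y,z [ 216.6 -368.7   13.8] yaw 59.42 F [0.7 0.7 0.2] open 0.7 0.0
shift [0.4 0.3 0.8] tooly 59.42 turn 0.0
```

>>> move_arm(
  series=[
    [[0.64, 0, 0, 0, 0], [0.6, 0, 0, 0, 0], [0.55, 0, 0, 0, 0], [0.5, 0, 0, 0, 0], [0.5, 0, 0, 0, 0], [0.5, 0, 0, -5, 0], [0.5, 0, 0, -25, 0], [0.5, 0, 0, -60, 0], [0.5, 0, 0, -100, 0], [0.5, 0, 0, -140, 0]],
  ],
)

```text
time_s: 18.9
eef_pos: [0.5878, -0.2033, 0.1531]
eef_rot: [-0.001, 0.264, 0.965, 0.0]
wrist_force: [1.6, -0.1, -2.6]
opening: 0.639
grasp_force: 64.0
```

```bash
python3 -c "
from h import *
st(); to([.5303,.1730,.16],83.15)"
```

```text
t 18.9 X,Y,z [ 214.6 -368.   153.1] yaw 59.41 F [ 1.6  0.1 -2.6] open 0.639 64.0
shift [241.  294.7  -6.2] tooly 59.41 turn -0.414
```

>>> move_arm(
  series=[
    [[0.5, 28, 21, -5, -0.04], [0.5, 56, 42, -7, -0.08], [0.5, 84, 64, -7, -0.12], [0.5, 112, 85, -7, -0.16], [0.5, 140, 107, -7, -0.2], [0.5, 167, 128, -7, -0.24], [0.5, 182, 162, -7, -0.28], [0.5, 197, 196, -7, -0.32], [0.5, 212, 230, -7, -0.37], [0.5, 227, 263, -7, -0.414]],
  ],
)

```text
time_s: 19.73
eef_pos: [0.5269, 0.1398, 0.1599]
eef_rot: [0.0, 0.059, 0.998, 0.0]
wrist_force: [1.3, 0.1, -2.2]
opening: 0.633
grasp_force: 64.1
```

>>> move_arm(
  series=[
    [[0.5, 0, 20, 5, 0], [0.5, 0, 30, 15, 0], [0.5, 0, 34, 25, 0], [0.5, 0, 34, 30, 0], [0.5, 0, 34, 30, 0], [0.5, 0, 34, 30, 0], [0.5, 0, 34, 30, 0], [0.5, 0, 34, 30, 0], [0.5, 0, 34, 30, 0], [0.5, 0, 34, 30, 0]],
  ],
)

```text
time_s: 20.57
eef_pos: [0.5318, 0.1713, 0.1301]
eef_rot: [0.0, 0.06, 0.998, 0.0]
wrist_force: [-0.7, -0.5, -2.9]
opening: 0.638
grasp_force: 64.1
```

Run:
```python
from h import *
st(); to([.5303,.1730,.045],83.15); im,d,P,c=look("place1")
t,M,o=tool(); Q=(P-t)@M*1000  # tool frame
m=(abs(Q[...,1])<40)&(abs(Q[...,0])<45)&(Q[...,2]<5)&(Q[...,2]>-45)
q=Q[m]; print(len(q)); f=q[(q[:,2]>-35)]; print("tool x range",np.percentile(q[:,0],[.5,2,98,99.5]),"y",np.percentile(q[:,1],[.5,99.5]),"z",np.percentile(q[:,2],[1,50,99]))
top=q[(abs(q[:,1])<8)&(abs(q[:,2]+19)<4)]; print(len(top), top[:,0].max() if len(top) else None)
```

```text
t 20.57 X,Y,z [115.9  -2.3 130.1] yaw 83.09 F [-0.7 -0.6 -2.9] open 0.638 64.1
shift [ 1.7  1.5 85.1] tooly 83.09 turn -0.001
24280
tool x range [-31.78786503 -30.36634588  31.88043684  32.1235856 ] y [-38.66344749  38.71275823] z [-42.11513613 -18.57947905   1.62543749]
4817 32.35116690438437
```

View pics/place1.png

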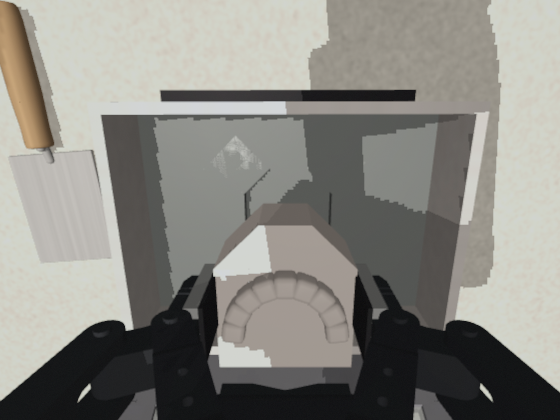

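Run:
```python
from h import *
z=np.load("place1.npz");K,Rm,t=z["K"],z["R"],z["t"]; c=-Rm.T@t
ex=np.array([.9934,-.1149]);ey=np.array([.1149,.9934])
g=cv2.cvtColor(z["im"],cv2.COLOR_BGR2GRAY).astype(float)
def pt(u,v,h):
    r=Rm.T@np.linalg.solve(K,[u,v,1.]); p=c+r*(h-c[2])/r[2]; return ((p[:2]@ex-.3927)*1e3).round(1),((p[:2]@ey-.2335)*1e3).round(1)
print(g[205,238:256].astype(int),g[205,322:340].astype(int))
for a in((246,195),(246,212),(270,170),(330,195),(330,212)): print(a,pt(*a,.045),pt(*a,.033))
P=z["P"];X=(P[...,:2]@ex-.3927)*1e3;Y=(P[...,:2]@ey-.2335)*1e3;Z=P[...,2]*1e3
for v in(200,206,212): print(v,[(u,round(Y[v,u],1),round(Z[v,u],1)) for u in list(range(243,251))+list(range(326,334))])
for u in(280,288,296): print(u,[(v,round(X[v,u],1),round(Z[v,u],1)) for v in range(163,178)])
```

```text
[139 139 139 139 138 139 105  56  67  83  87 123 138 139 138 138 138 138] [87 88 87 87 88 87 81 60 44 76 88 88 87 87 88 88 88 87]
(246, 195) (np.float64(99.0), np.float64(-27.7)) (np.float64(102.2), np.float64(-29.1))
(246, 212) (np.float64(110.9), np.float64(-28.2)) (np.float64(114.6), np.float64(-29.6))
(270, 170) (np.float64(82.3), np.float64(-11.5)) (np.float64(84.6), np.float64(-12.0))
(330, 195) (np.float64(99.4), np.float64(28.1)) (np.float64(102.5), np.float64(29.7))
(330, 212) (np.float64(111.2), np.float64(28.5)) (np.float64(115.0), np.float64(30.1))
200 [(243, np.float64(-29.9), np.float64(44.9)), (244, np.float64(-29.6), np.float64(42.1)), (245, np.float64(-29.6), np.float64(35.7)), (246, np.float64(-29.5), np.float64(31.0)), (247, np.float64(-28.6), np.float64(32.6)), (248, np.float64(-27.9), np.float64(32.5)), (249, np.float64(-27.1), np.float64(33.1)), (250, np.float64(-26.5), np.float64(32.1)), (326, np.float64(27.0), np.float64(33.1)), (327, np.float64(27.6), np.float64(33.6)), (328, np.float64(28.5), np.float64(32.2)), (329, np.float64(28.9), np.float64(34.8)), (330
[... 2819 characters left out ...]
31.0)), (177, np.float64(89.8), np.float64(31.6))]
296 [(163, np.float64(78.0), np.float64(44.1)), (164, np.float64(78.6), np.float64(44.7)), (165, np.float64(79.2), np.float64(44.8)), (166, np.float64(79.9), np.float64(44.6)), (167, np.float64(80.7), np.float64(43.6)), (168, np.float64(81.4), np.float64(43.7)), (169, np.float64(84.1), np.float64(32.5)), (170, np.float64(84.8), np.float64(32.6)), (171, np.float64(85.4), np.float64(33.1)), (172, np.float64(86.2), np.float64(32.5)), (173, np.float64(87.2), np.float64(31.0)), (174, np.float64(87.9), np.float64(31.1)), (175, np.float64(88.5), np.float64(31.6)), (176, np.float64(88.9), np.float64(33.0)), (177, np.float64(89.5), np.float64(33.2))]
```

>>> move_arm(
  series=[
    [[0.5, 1, 2, 15, 0], [0.5, 1, 2, 35, 0], [0.5, 1, 2, 52, 0], [0.5, 1, 2, 64, 0], [0.5, 1, 2, 69, 0], [0.5, 1, 2, 70, 0], [0.5, 1, 2, 70, 0], [0.5, 1, 2, 70, 0], [0.5, 1, 2, 70, 0], [0.5, 1, 2, 70, 0]],
  ],
)

```text
time_s: 21.45
eef_pos: [0.5314, 0.1739, 0.0606]
eef_rot: [0.001, 0.06, 0.998, 0.0]
wrist_force: [-0.2, 0.6, -2.5]
opening: 0.633
grasp_force: 64.1
```

```bash
python3 -c "
from h import *
st()"
```

```text
t 21.45 X,Y,z [115.2   0.3  60.6] yaw 83.14 F [-0.2  0.5 -2.5] open 0.633 64.1
```

>>> move_arm(
  series=[
    [[0.5, 0.5, -0.7, 0, 0], [0.5, 0.5, -0.7, 1, 0], [0.5, 0.5, -0.7, 2.5, 0], [0.5, 0.5, -0.7, 4, 0], [0.5, 0.5, -0.7, 5.5, 0], [0.5, 0.5, -0.7, 7, 0], [0.5, 0.5, -0.7, 8.5, 0], [0.5, 0.5, -0.7, 10, 0], [0.5, 0.5, -0.7, 10, 0], [0.5, 0.5, -0.7, 10, 0]],
  ],
)

```text
time_s: 22.28
eef_pos: [0.5299, 0.1732, 0.0494]
eef_rot: [-0.0, 0.06, 0.998, -0.0]
wrist_force: [0.9, 0.3, -2.1]
opening: 0.643
grasp_force: 64.1
```

```bash
python3 -c "
from h import *
st()"
```

```text
t 22.28 X,Y,z [113.8  -0.6  49.4] yaw 83.14 F [ 0.8  0.4 -2.1] open 0.643 64.1
```

>>> move_arm(
  series=[
    [[0.5, 0, 0, 1, 0], [0.5, 0, 0, 2, 0], [0.5, 0, 0, 3, 0], [0.5, 0, 0, 4, 0], [0.5, 0, 0, 5, 0], [0.5, 0, 0, 6, 0], [0.5, 0, 0, 6.5, 0], [0.5, 0, 0, 6.5, 0], [0.5, 0, 0, 6.5, 0], [0.5, 0, 0, 6.5, 0]],
  ],
)

```text
time_s: 23.12
eef_pos: [0.53, 0.1732, 0.0441]
eef_rot: [-0.0, 0.06, 0.998, -0.0]
wrist_force: [-4.1, -0.9, 7.7]
opening: 0.641
grasp_force: 65.3
```

```bash
python3 -c "
from h import *
st()"
```

```text
t 23.12 X,Y,z [113.9  -0.5  44.1] yaw 83.15 F [-4.  -1.4  7.7] open 0.641 65.3
```

The cast has bottomed out with a light push, so I release it and rise.

>>> move_arm(
  series=[
    [[0.64, 0, 0, 0, 0], [0.68, 0, 0, 0, 0], [0.74, 0, 0, 0, 0], [0.8, 0, 0, 0, 0], [0.85, 0, 0, 0, 0], [0.85, 0, 0, -5, 0], [0.85, 0, 0, -20, 0], [0.85, 0, 0, -50, 0], [0.85, 0, 0, -85, 0], [0.85, 0, 0, -120, 0]],
  ],
)

```text
time_s: 23.95
eef_pos: [0.5293, 0.1731, 0.1641]
eef_rot: [-0.001, 0.06, 0.998, -0.0]
wrist_force: [1.3, -0.2, 0.8]
opening: 0.85
grasp_force: 0.0
```

>>> move_arm(
  series=[
    [[0.9, 10, 0, -20, 0], [1, 25, 0, -40, 0], [1, 40, 0, -55, 0], [1, 40, 0, -55, 0], [1, 40, 0, -55, 0], [1, 40, 0, -55, 0], [1, 40, 0, -55, 0], [1, 40, 0, -55, 0], [1, 40, 0, -55, 0], [1, 40, 0, -55, 0]],
  ],
)

```text
time_s: 24.78
eef_pos: [0.4903, 0.1778, 0.2173]
eef_rot: [-0.001, 0.06, 0.998, -0.0]
wrist_force: [-0.2, -0.9, -0.1]
opening: 1.002
grasp_force: 0.0
```

Run:
```python
from h import *
st(); im,d,P,c=look("end1"); lid('scene')
ex=np.array([.9934,-.1149]);ey=np.array([.1149,.9934])
X=(P[...,:2]@ex-.3927)*1e3;Y=(P[...,:2]@ey-.2335)*1e3;Z=P[...,2]*1e3
for x in(90,100,114,130,142): print(x,[(y,round(float(np.median(Z[(abs(X-x)<3)&(abs(Y-y)<3)])),1)) for y in(-42,-24,-12,0,12,24,42) if ((abs(X-x)<3)&(abs(Y-y)<3)).any()])
m=(Z>56)&(Z<80)&(X>70)&(X<155)&(abs(Y)<35); q=np.c_[X[m],Y[m]].astype(np.float32); print(cv2.minAreaRect(q))
```

```text
t 24.78 X,Y,z [ 73.9  -0.5 217.3] yaw 83.12 F [-0.1 -0.9 -0.1] open 1.002 0.0
(-95, -60) 684 [(75, 285.6), (200, 96.1), (225, 161.7), (250, 220.7)]
(-50, -5) 1223 [(75, 270.9), (100, 313.5), (200, 99.6), (225, 166.0), (250, 228.0)]
(60, 95) 812 [(50, 86.1), (75, 299.4), (200, 95.4), (225, 159.2), (250, 222.1)]
90 [(-42, 44.4), (-24, 44.5), (-12, 62.0), (0, 62.6), (12, 62.3), (24, 44.3), (42, 44.2)]
100 [(-42, 44.2), (-24, 62.0), (-12, 62.3), (0, 68.6), (12, 62.4), (24, 61.9), (42, 44.3)]
114 [(-42, 44.2), (-24, 62.5), (-12, 70.4), (0, 62.5), (12, 70.8), (24, 62.7), (42, 44.5)]
130 [(-42, 44.1), (-24, 62.9), (-12, 62.4), (0, 62.3), (12, 62.4), (24, 62.7), (42, 44.2)]
142 [(-42, 44.2), (-24, 62.3), (-12, 62.3), (0, 62.5), (12, 62.3), (24, 62.0), (42, 44.1)]
((113.77035522460938, -0.5906944274902344), (55.925655364990234, 64.28316497802734), 89.81484985351562)
```

View pics/end1.png

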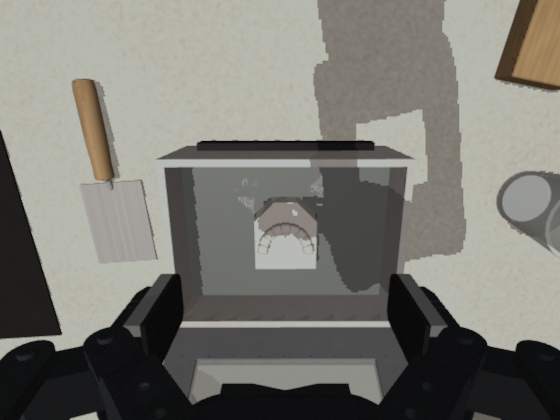

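The cast sits at (286,235), teeth up. Its top is flat and 18 mm above the plate, so it is fully home. It is square, with the cut corners to the front, and the lid still rests open.

```bash
python3 -c "
from h import *
print(order.hand_in())"
```

```text
the job is handed in; nothing more can be done
None
```

The lid is open and resting on its stop, the cut-corner cast sits teeth up, flat and square in its pocket, nothing else was touched, and the job was handed in at about 25 s. The fingers stayed at the lid throughout, though with a few millimetres of play around the lip from just before upright to the stop.

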